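# Clear the mussel shells off the board into its catch tray

## Robot

A 6-joint arm with a two-finger parallel gripper is mounted at the origin on a cart in front of the work surface, level with it; the furniture and walls round the work are solid. World frame = base frame: x ahead of the robot, y to its left, z up, the work surface at z = 0. Lengths are in mm, angles in rad, forces in N, time in s.
With the tool pointing down it reaches from about 275 to 1000 mm from the base axis. Payload 8.4 kg.
Tool frame: the origin (TCP) lies between the finger pads; the fingertips stand 22 mm ahead of it and the grasp point (between the pads) lies 3 mm ahead of it; z points along the fingers, y is the line along which they close (so a half turn about z gives the same grasp; the last joint's range is limited). The gripper opens to 85 mm and grips with 20 to 120 N. Pads are 22 mm wide; open, the fingers measure 114 mm over their backs; the gripper's body (76 mm by 85 mm) begins 54 mm behind the grasp point. The pads swing forward as they close: fully open they stand 13 mm farther back than shut.
Start: joints at [-1.224, 0.353, 1.633, -0, 1.155, -0.002], TCP at [213.605, -587.368, 253.281] pointing down, gripper open.
Joint ranges: [-2.63, 2.63], [-0.92, 2.1], [0.06, 2.66], [-1.3, 4.44], [0, 2.69], [-3.02, 3.02]. Speed limits (rad/s): [2.22, 2.22, 2.79, 3.14, 3.14, 3.14].

## Interface

Orientations are given as [roll, pitch, yaw] about the fixed x, y, z axes, in that order (R = Rz(yaw) Ry(pitch) Rx(roll)).
In Python, from rig import r, grab_frame gives the robot as it stands.
- The arm moves only by the shell command python3 -m inch 'ROWS' [FORCE]. ROWS is JSON, a list of rows, each a list of 7 numbers: the turn, a rotation vector about the tool's x, y, z as a fraction of full scale, then the shift along the tool's x, y, z as a fraction of full scale, then the closure, from 0 (fully open) to 1 (shut). In form: [[rx, ry, rz, dx, dy, dz, fingers], ...]. A call has 1 to 8 rows; each row shifts and turns the commanded pose from where the row before left it, along the tool's axes as they then stand; what a row does not reach is not made up. Full scale, the value 1, is 2.5 cm for a shift and pi rad for a turn. A row lasts 1/12 s, in which the tool goes at most 41.7 mm and 7.16 degrees, less where a joint would pass 70% of its speed; a pose out of reach is approached as far as the arm can. A call with a number of a shift or a turn outside -1 to 1 is refused whole. A call with a gripper value outside its range is refused whole. The fingers move at their own pace and stop on an object; FORCE is the grip in N (left out, the last holds). Time passes only in rows, so rows that do not move let the fingers close. It gives the time, the measured TCP pose, the force, the opening and the grip force at its end, in the units of the state.
- r.sense(): the state, without advancing time (a new reading comes with each control period).
- grab_frame(name): name is "scene" or "top" or "wrist"; returns a dict with "pixels" (480x640x3 uint8, red, green, blue), "z_map" (480x640 float32, mm along the optical axis (not along the pixel's ray), 0 where there is no reading), "vertical_fov" (degrees; the focal length in pixels is half the picture's height over the tangent of half this angle, whatever the lens; pixels are square), "cx", "cy" (the principal point, pixels), "cam_to_world" (4x4, takes a point from camera to world coordinates). Camera axes: x right, y down, z forward; pixel columns grow to the right and rows downward; lengths in mm; the calibration is good to about 2 mm. A picture is of the moment at which its call begins.
- r.sign_off(): hands the job in; it is judged then, once.
The state is a dict: "clock": time; "qpos": joint angles; "qvel": joint speeds; "joint_efforts": joint torques, N m; "eef_pos": TCP position; "tcp_rot": TCP orientation; "contact_force": force on the tool from outside, world axes, zero at the start; "wrist_torque": the same for the moment, N m; "opening": opening from 0.0 (shut) to 1.0 (fully open); "grasp_force": force on a finger pad.
Only numpy, scipy, OpenCV 4.12 (cv2) and the standard library are available. Lean on these libraries where they do the work, as an engineer would, in place of code of your own. Each camera call takes 0.05 s, during which the arm holds its last target. There are 200 camera calls.

## Task

The chopping board is littered with empty mussel shells. Take the scraper block that stands on end in the blue holder, set it down on its steel shoe and let go so that you can take it afresh, then scrape all five shells off the board's open end into the drawn-out catch tray, never touching a shell with the robot itself. Finish with the scraper standing shoe down on the board and the tray, with all the shells in it, pushed fully home; leave everything else where it is.

Things in the scene. Friction and masses are not known exactly. Their poses are not given: they have to be found in the camera images.
- board: Wooden chopping board on a box base with feet, 200 mm (its x) by 260 mm (its y), fixed; origin on the worktop under its centre, z up; top surface at 80 mm. Both long sides (|x| 87 to 99 mm) have a rim 8 mm high; the ends (y = -130, +130 mm) have none. The catch tray slides out below the end at y = -130 mm, toward -y. A 175 mm high spice chest stands behind the board (world x over 0.67 m).
- tray (a joint): How far the steel catch tray is drawn out from under the board, m: 0 fully home, 0.14 its stop. It slides stiffly (about 2.5 N), stays where it is left and stands that far out past the board's -y end. Open at the top; rim 58 mm above the worktop.
- tray_pull (a point): Middle of the outer face of the tray's pull lip, a steel ledge 90 mm wide (board x) and 10 mm high, 52 mm above the worktop, 16 mm out from the tray's wooden front. Axes as the board's: push toward +y to close.
- tray_floor (a point): Centre of the tray's inner floor, 28 mm above the worktop, moving with the tray; axes as the board's. Inside, the tray is 174 mm wide (x), 236 mm long (y), 30 mm deep.
- scraper: Scraper block 150 mm long (its x), 30 mm thick (y), 64 mm high (z), about 250 g: brown wooden grip (z 16 to 64 mm) on a flat steel shoe 24 mm thick (z 0 to 18 mm). Origin: middle of the shoe's underside, z toward the grip. It starts standing on end in the holder, x axis pointing straight down, z axis along the holder's x (shoe facing the robot). Shoe down, it stands by itself.
- scraper_mid (a point): Middle of the scraper's brown wooden grip, 40 mm above the shoe's underside: where to hold it for wiping. Gripped across its 30 mm near one end and pressed against a surface, the scraper pivots between the finger pads.
- holder: Blue stoneware holder, foot 100 x 70 mm, 75 mm high, fixed; origin on the worktop under its centre. Its slot is 74 mm (its x) by 44 mm (its y), floor at 6 mm; the scraper stands in it with its thickness along the holder's y, its top end 81 mm above the rim. To its right stand a 255 mm high microwave (world y below -0.43 m) and, from 0.48 m up, a wall cabinet (y below -0.33 m, x over 0.6 m).
- shell_0: Empty dark blue mussel half shell, 62 x 32 x 14 mm, 12 g, lying hollow side down on the board; origin at the middle of its underside.
- shell_1: Empty dark blue mussel half shell, 56 x 29 x 13 mm, 12 g, lying hollow side down on the board; origin at the middle of its underside.
- shell_2: Empty dark blue mussel half shell, 60 x 31 x 14 mm, 12 g, lying hollow side down on the board; origin at the middle of its underside.
- shell_3: Empty dark blue mussel half shell, 54 x 28 x 13 mm, 12 g, lying hollow side down on the board; origin at the middle of its underside.
- shell_4: Empty dark blue mussel half shell, 58 x 30 x 13 mm, 12 g, lying hollow side down on the board; origin at the middle of its underside.
- lemon: Bystander: yellow lemon, 78 mm long, lying; origin at the centre of its underside.
- fish_tin: Bystander: round flat food tin, 86 mm across, 40 mm tall; origin at the centre of its underside.
- spice_0: Bystander: spice jar with a red cap, 45 mm across, 106 mm tall; origin at the centre of its underside.
- spice_1: Bystander: spice jar with a red cap, 45 mm across, 106 mm tall; origin at the centre of its underside.
- peeler: Bystander: yellow-handled peeler lying in the wooden utensil tray, 170 mm long; origin at the centre of its underside.
- spoon: Bystander: steel spoon lying in the wooden utensil tray, 188 mm long; origin at the centre of its underside.
Mind the look-alikes: they are no part of the job. Leave any red look-alike of the shell_2 alone.

How it is judged (in metres and radians):
On the way, in this order (a step that is already met when the one before it is completed fails the run):
1. the scraper, out of its holder, stands on its steel shoe and has been let go (angle between scraper's own z axis and vertical below 0.12 rad and contact force between the fingers and scraper below 0.05 N and linear speed of scraper below 0.02 m/s), for 0.2 s.
2. all five shells lie in the tray while it is still drawn out (value of joint tray above 0.05 m and x of shell_0 in the frame of tray_floor between -0.088 and 0.088 m and y of shell_0 in the frame of tray_floor between -0.122 and 0.122 m and z of shell_0 in the frame of tray_floor between -0.006 and 0.034 m and x of shell_1 in the frame of tray_floor between -0.088 and 0.088 m and y of shell_1 in the frame of tray_floor between -0.122 and 0.122 m and z of shell_1 in the frame of tray_floor between -0.006 and 0.034 m and x of shell_2 in the frame of tray_floor between -0.088 and 0.088 m and y of shell_2 in the frame of tray_floor between -0.122 and 0.122 m and z of shell_2 in the frame of tray_floor between -0.006 and 0.034 m and x of shell_3 in the frame of tray_floor between -0.088 and 0.088 m and y of shell_3 in the frame of tray_floor between -0.122 and 0.122 m and z of shell_3 in the frame of tray_floor between -0.006 and 0.034 m and x of shell_4 in the frame of tray_floor between -0.088 and 0.088 m and y of shell_4 in the frame of tray_floor between -0.122 and 0.122 m and z of shell_4 in the frame of tray_floor between -0.006 and 0.034 m), for 0.2 s.
At the end, for the whole second after the job is handed in: All five shells lie inside the catch tray, the tray is home to within 6 mm, and the scraper stands let go and at rest on its shoe on top of the board (tilted less than 7 degrees, its middle within the board's outline) (all of step 1 and value of joint tray below 0.006 m and x of shell_0 in the frame of tray_floor between -0.088 and 0.088 m and y of shell_0 in the frame of tray_floor between -0.122 and 0.122 m and z of shell_0 in the frame of tray_floor between -0.006 and 0.034 m and x of shell_1 in the frame of tray_floor between -0.088 and 0.088 m and y of shell_1 in the frame of tray_floor between -0.122 and 0.122 m and z of shell_1 in the frame of tray_floor between -0.006 and 0.034 m and x of shell_2 in the frame of tray_floor between -0.088 and 0.088 m and y of shell_2 in the frame of tray_floor between -0.122 and 0.122 m and z of shell_2 in the frame of tray_floor between -0.006 and 0.034 m and x of shell_3 in the frame of tray_floor between -0.088 and 0.088 m and y of shell_3 in the frame of tray_floor between -0.122 and 0.122 m and z of shell_3 in the frame of tray_floor between -0.006 and 0.034 m and x of shell_4 in the frame of tray_floor between -0.088 and 0.088 m and y of shell_4 in the frame of tray_floor between -0.122 and 0.122 m and z of shell_4 in the frame of tray_floor between -0.006 and 0.034 m and z of scraper in the frame of board between 0.076 and 0.086 m and x of scraper in the frame of board between -0.09 and 0.09 m and y of scraper in the frame of board between -0.13 and 0.13 m); the robot touches nothing.
It fails at once if the fingers or the arm touch a shell (contact force between any of the fingers, the arm and shell_0 above 0.3 N or contact force between any of the fingers, the arm and shell_1 above 0.3 N or contact force between any of the fingers, the arm and shell_2 above 0.3 N or contact force between any of the fingers, the arm and shell_3 above 0.3 N or contact force between any of the fingers, the arm and shell_4 above 0.3 N).
It fails at once if a bystander is moved by more than 30 mm (distance of any of lemon, fish_tin, spice_0, spice_1, peeler, spoon from where it was at the start of the episode above 0.03 m).
It also fails if it takes over 69 s, if anything falls off the work surface, if the arm or the gripper's body presses on something with over 40 N, if the wrist force passes 120 N, or if a joint passes its speed limit or range.

## Working session

There is one attempt and no reset: what is moved stays moved. The work goes in short steps, Python scripts to look and compute and a shell command to move; the robot and the scene stay as the last step left them, time stands still between calls to the robot, and variables do not carry over. Pictures are saved under pics/ and viewed, at most 12 in all, crops included, and the job is handed in when it is done.

```bash
ls; mkdir -p pics; cat > h.py <<'E'
import numpy as np,cv2
from rig import r,grab_frame
def save(n,f,crop=None,s=1):
    p=f["pixels"][:,:,::-1]
    if crop: x0,y0,x1,y1=crop; p=p[y0:y1,x0:x1]
    p=cv2.resize(p,None,fx=s,fy=s); cv2.imwrite(f"pics/{n}.png",p)
def foc(f): return 240/np.tan(np.radians(f["vertical_fov"])/2)
def pts(f):
    z=f["z_map"];v,u=np.mgrid[0:480,0:640];F=foc(f)
    P=np.stack([(u-f["cx"])*z/F,(v-f["cy"])*z/F,z,np.ones_like(z)],-1)
    return (P@np.array(f["cam_to_world"]).T)[...,:3]
def ray(f,u,v,h):
    M=np.array(f["cam_to_world"]);F=foc(f)
    d=M[:3,:3]@np.array([(u-f["cx"])/F,(v-f["cy"])/F,1]);o=M[:3,3]
    return o+d*(h-o[2])/d[2]
E
python3 - <<'E'
from h import *
for n in("scene","top"):
    f=grab_frame(n);save(n,f);print(n,f["vertical_fov"],np.round(f["cam_to_world"],3).tolist(),f["cx"],f["cy"]);np.savez(n+".npz",P=pts(f),pix=f["pixels"])
print(r.sense())
E
```

```text
pics
scene 49.347971778706494 [[-0.799, -0.465, 0.383, 19.219], [-0.602, 0.615, -0.51, 547.013], [0.002, -0.637, -0.771, 987.437], [0.0, 0.0, 0.0, 1.0]] 327.572658877335 238.43186457931046
top 47.01666993099111 [[0.001, -0.994, 0.107, 349.038], [-1.0, -0.001, -0.004, -30.157], [0.004, -0.107, -0.994, 1300.078], [0.0, 0.0, 0.0, 1.0]] 320.1746820197023 238.24372153602192
{'clock': 0.1, 'qpos': array([-1.22441040e+00,  3.53611119e-01,  1.63404160e+00,  9.13332722e-06,
        1.15520036e+00, -2.41153587e-03]), 'qvel': array([ 0.00020687, -0.00135082, -0.00265424,  0.00148924,  0.00064252,
        0.00179512]), 'joint_efforts': array([-1.66680922e-03, -6.06353402e+01, -3.42822576e+01, -2.95712016e-04,
        3.87370397e-03,  1.79476325e-05]), 'eef_pos': array([ 213.4679353 , -586.9989637 ,  252.62437755]), 'tcp_rot': array([-3.14033225e+00, -1.13907534e-05,  3.48793758e-01]), 'contact_force': array([ 0.6114228 , -0.28541996,  0.41180104]), 'wrist_torque': array([-0.04678593,  0.05431137,  0.01465592]), 'grasp_force': 0.0, 'opening': 0.999419662569604}
```

View pics/scene.png

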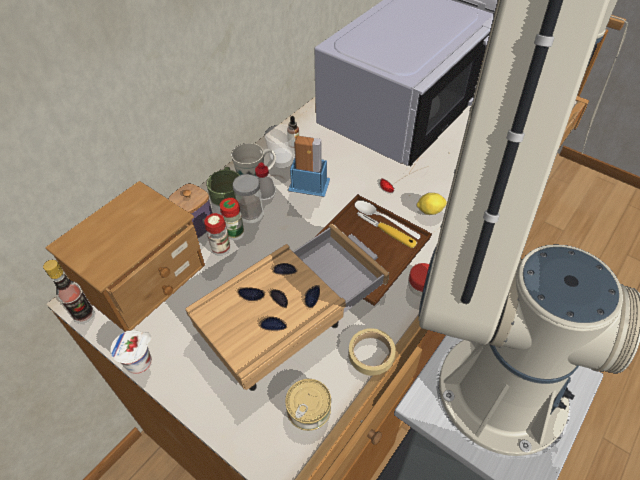

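View pics/top.png

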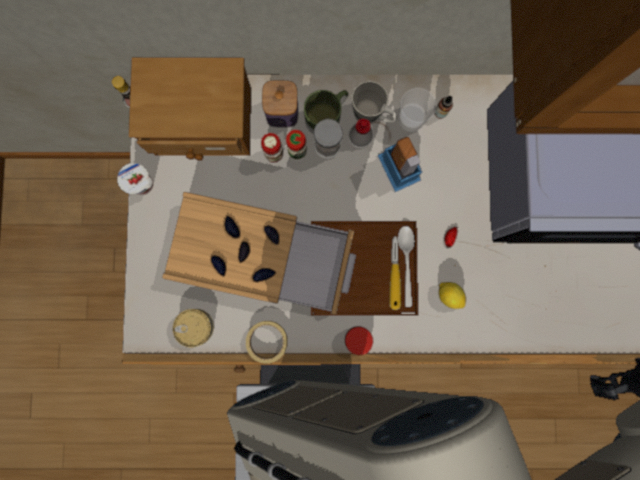

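Scene/top show: board with five dark shells (top ≈ (232,227), (272,234), (244,251), (218,265), (263,275)), tray drawn out to the right (pull lip ≈ (348,272)), blue holder with scraper at (402,163). The red item at (451,237) is the look-alike, to be left alone; the shells meant are the five dark blue ones on the board.

```bash
cat > m.py <<'E'
from h import *
hsv={};D={}
for n in("scene","top"):
    d=np.load(n+".npz");D[n]=d;hsv[n]=cv2.cvtColor(d["pix"],cv2.COLOR_RGB2HSV)
def rect(p):
    (c,s,a)=cv2.minAreaRect(p[:,:2].astype(np.float32));return np.round(c,1),np.round(s,1),round(a,1)
for n in D:
    P=D[n]["P"];H=hsv[n];X,Y,Z=P[...,0],P[...,1],P[...,2]
    print(n)
    blue=(abs(H[...,0].astype(int)-105)<12)&(H[...,1]>110)&(H[...,2]>60)&(X>400)&(Y<-100)
    b=P[blue];print("holder blue n",len(b),np.percentile(b,[1,99],axis=0).round(0).tolist())
    rim=b[abs(b[:,2]-75)<5];print(" rim",len(rim),rect(rim),rim[:,2].mean())
    top=(abs(Z-156)<7)&(abs(X-rim[:,0].mean())<70)&(abs(Y-rim[:,1].mean())<70)
    t=P[top];print(" scraper top",len(t),rect(t),np.median(t[:,2]))
    br=top&(H[...,1]>90);print("  brown",P[br].mean(0).round(1),"grey",P[top&~br].mean(0).round(1))
    wood=(abs(Z-80)<4)&(X>300)&(X<680)&(Y>-60)&(Y<330)
    cc,lab,st,ce=cv2.connectedComponentsWithStats(cv2.morphologyEx(wood.astype(np.uint8),cv2.MORPH_OPEN,np.ones((3,3))));k=1+np.argmax(st[1:,4])
    w=P[lab==k];print(" board",len(w),rect(w),np.median(w[:,2]))
    lo=w[np.argsort(w[:,0])];
    hull=cv2.convexHull(w[:,:2].astype(np.float32));print(cv2.approxPolyDP(hull,15,True)[:,0].round(0).tolist())
    rimm=P[(abs(Z-88)<3)&(X>300)&(X<680)&(Y>-60)&(Y<330)];print(" rim",len(rimm),rect(rimm))
    dark=(H[...,2]<70)&(Z>74)&(Z<100)&(X>330)&(X<650)&(Y>-60)&(Y<300)
    cc,lab,st,ce=cv2.connectedComponentsWithStats(dark.astype(np.uint8))
    for k in range(1,cc):
        if st[k,4]>40: q=P[lab==k];print("  shell",ce[k].round(0),st[k,4],rect(q),q[:,2].max().round(0))
E
python3 m.py
```

```text
scene
holder blue n 611 [[608.0, -261.0, 3.0], [693.0, -178.0, 77.0]]
 rim 108 (array([ 658.1, -221.3]), array([83.7, 54.2]), 25.6) 74.0984411159285
 scraper top 230 (array([ 658.3, -220.3]), array([62.7, 33.5]), 22.3) 155.20693707790383
  brown [ 665.9 -216.   154.9] grey [ 640.6 -228.6  155.4]
 board 7984 (array([465.3, 165.1]), array([260.7, 175.3]), 77.6) 80.29096111671475
[[577.0, 273.0], [408.0, 307.0], [359.0, 61.0], [522.0, 27.0]]
 rim 2019 (array([510.5, 174.4]), array([312.2, 340.5]), 89.3)
  shell [284. 269.] 192 (array([492.3,  70.9]), array([45.6, 31. ]), 49.7) 97.0
  shell [312. 296.] 223 (array([402.7,  90.6]), array([26.3, 55.7]), 21.8) 96.0
  shell [251. 293.] 242 (array([506.4, 163.3]), array([53.2, 29.9]), 31.1) 96.0
  shell [279. 298.] 185 (array([453.1, 133.3]), array([24.2, 50.8]), 83.5) 95.0
  shell [272. 324.] 225 (array([420.4, 189.6]), array([45.4, 29.9]), 12.3) 95.0
top
holder blue n 584 [[609.0, -264.0, 2.0], [690.0, -180.0, 80.0]]
 rim 140 (array([ 657.4, -222.1]), array([83.2, 52.7]), 26.2) 74.00905352743409
 scraper top 391 (array([ 658.5, -222.3]), array([63.8, 31.2]), 25.7) 155.10049470041213
  brown [ 666.5 -217.4  154.9] grey [ 640.8 -231.7  155.3]
 board 6504 (array([461.1, 164.5]), array([259.1, 175.8]), 77.9) 79.76184238329074
[[571.0, 266.0], [403.0, 308.0], [350.0, 58.0], [519.0, 21.0]]
 rim 1736 (array([506.4, 165.8]), array([339.3, 318.7]), 1.5)
  shell [231. 227.] 220 (array([504.6, 163.2]), array([52. , 25.4]), 29.2) 98.0
  shell [272. 234.] 184 (array([488.8,  71.9]), array([47.2, 23.8]), 27.0) 95.0
  shell [243. 251.] 158 (array([450.2, 133.3]), array([22.5, 42.2]), 89.6) 96.0
  shell [219. 264.] 192 (array([421.6, 187.9]), array([49.1, 24.1]), 34.3) 96.0
  shell [263. 274.] 216 (array([401.6,  89.8]), array([26., 50.]), 15.0) 96.0
```

```bash
cat >> h.py <<'E'
from scipy.spatial.transform import Rotation as Ro
def Rp(rpy): return Ro.from_euler('xyz',rpy).as_matrix()
def Rdir(yaw,tilt):  # tool down, x at yaw(deg), tilted about tool y (deg; + = z outward along x)
    return Ro.from_euler('z',yaw,degrees=True).as_matrix()@np.diag([1,-1,-1.])@Ro.from_euler('y',tilt,degrees=True).as_matrix()
def go(p,R=None,fr=None):
    s=r.sense(); p0,R0=(s["eef_pos"],Rp(s["tcp_rot"])) if fr is None else fr
    R=R0 if R is None else R
    d=R0.T@(np.array(p)-p0)/25; w=Ro.from_matrix(R0.T@R).as_rotvec()/np.pi
    print("turn",w.round(4),"shift(start axes)",d.round(2),"shift(end axes)",(R.T@(np.array(p)-p0)/25).round(2)); return (np.array(p),R)
dh=np.array([np.cos(np.radians(25.7)),np.sin(np.radians(25.7)),0])
by=np.radians(-12); bX=np.array([np.cos(by),np.sin(by),0]); bY=np.array([-np.sin(by),np.cos(by),0]); B0=np.array([463.,165,0])
def bd(x,y,z): return B0+bX*x+bY*y+np.array([0,0,z])
E
python3 - <<'E'
from h import *
P=np.load("top.npz")["P"];P2=np.load("scene.npz")["P"]
for Q in(P,P2):
    X,Y,Z=Q[...,0],Q[...,1],Q[...,2]
    for x0 in range(600,800,40): print(x0,[int(Z[(X>x0)&(X<x0+40)&(Y>y)&(Y<y+40)].max(initial=-1)) for y in range(-360,-80,40)])
    # tray in board frame
    D=Q-B0; b=np.stack([D@bX,D@bY,Z],-1)
    for yy in range(-340,-120,10): 
        m=(abs(b[...,0])<35)&(abs(b[...,1]-yy-5)<5)&(Z<150);print(yy,np.percentile(Z[m],[5,50,95]).round(0) if m.any() else None,end=' ')
    print()
print("microwave min x",X[(Y<-440)&(Z>200)&(Z<300)&(X>300)].min())
f=go((400,-300,330)); f=go(np.array([665.5,-218,300]),Rdir(25.7,-20),f)
tz=f[1][:,2]; G=np.array([665.5,-218,136]); go(G-3*tz-80*tz,f[1],f)
print(G-83*tz)
E
```

```text
600 [813, 6, 159, 160, 10, 6, 6]
640 [786, 8, 158, 163, 153, 7, 6]
680 [715, 5, 6, 157, 80, 84, 113]
720 [644, 94, 95, 92, 95, 104, 110]
760 [574, 100, 17, 96, 97, 97, 96]
-340 [1. 6. 9.] -330 [ 1.  5. 10.] -320 [ 1.  6. 10.] -310 [ 1.  5. 10.] -300 [ 1.  5. 10.] -290 [ 2.  5. 10.] -280 [53. 56. 60.] -270 [53. 57. 62.] -260 [42. 60. 65.] -250 [23. 28. 32.] -240 [24. 28. 32.] -230 [24. 28. 32.] -220 [23. 27. 32.] -210 [24. 28. 33.] -200 [24. 27. 32.] -190 [24. 28. 32.] -180 [23. 28. 31.] -170 [23. 27. 32.] -160 [23. 28. 32.] -150 [24. 28. 32.] -140 [24. 28. 77.] -130 [26. 79. 83.] 
600 [6, 5, 157, 158, 64, 5, 4]
640 [7, 6, 157, 159, 156, 5, 6]
680 [5, -1, -1, 158, 151, 56, 112]
720 [1, 94, 97, 94, 6, 103, 107]
760 [100, 96, -1, 96, 96, 95, 99]
-340 [3. 6. 9.] -330 [3. 6. 9.] -320 [2. 5. 8.] -310 [ 2.  6. 10.] -300 [4. 5. 7.] -290 None -280 [53. 56. 59.] -270 [55. 57. 61.] -260 [30. 59. 64.] -250 [27. 33. 58.] -240 [25. 28. 31.] -230 [25. 29. 31.] -220 [25. 28. 31.] -210 [25. 28. 31.] -200 [26. 29. 31.] -190 [25. 28. 31.] -180 [25. 28. 32.] -170 [26. 28. 31.] -160 [26. 29. 31.] -150 None -140 None -130 [78. 80. 83.] 
microwave min x 466.5402619719072
turn [0. 0. 0.] shift(start axes) [10.94 -8.24 -3.08] shift(end axes) [10.94 -8.24 -3.08]
turn [-0.0059 -0.111  -0.0314] shift(start axes) [11.1   0.55  1.2 ] shift(end axes) [10.74  1.65 -2.63]
turn [0. 0. 0.] shift(start axes) [ 2.24 -0.    2.84] shift(end axes) [ 2.24 -0.    2.84]
[ 691.07947883 -205.68942819  213.99448753]
```

```bash
python3 -m inch '[[0,0,0,0,0,-1,0],[0,0,0,0,-1,-1,0],[0,0,0,0.9,-0.9,-0.5,0],[0,0,0,1,-0.9,-0.5,0],[0,0,0,1,-0.9,0,0],[0,0,0,1,-0.9,0,0],[0,0,0,1,-0.9,0,0],[0,0,0,1,-0.9,0,0]]' 60
python3 -m inch '[[0,0,0,1,-0.9,0,0],[0,0,0,1,-0.9,0,0],[0,0,0,1,0,0,0],[0,0,0,1,0,0,0],[0,0,0,1,0,0,0],[0,0,0,0.9,0,0,0],[0,0,0,0,0,0,0]]'
python3 - <<'E'
from h import *
s=r.sense();print(s["clock"],s["qpos"].round(2))
f=go(np.array([691,-205.7,215]),Rdir(25.7,-20))
E
```

```text
clock: 0.77
eef_pos: [297.8, -385.0, 328.1]
tcp_rot: [-3.141, -0.0, 0.348]
contact_force: [0.7, -1.1, -0.2]
opening: 0.999
grasp_force: 0.0
clock: 1.35
eef_pos: [423.7, -292.6, 328.0]
tcp_rot: [-3.141, -0.001, 0.351]
contact_force: [-1.0, 0.2, -0.2]
opening: 1.003
grasp_force: 0.0
1.35 [-0.61  0.11  1.78  0.    1.25  0.61]
turn [-0.0055 -0.1114 -0.0308] shift(start axes) [11.23  0.41  4.54] shift(end axes) [12.02  1.5   0.44]
```

```bash
python3 -m inch '[[0,0,0,1,0,0.2,0],[0,0,0,1,0,0.2,0],[0,0,0,1,0,0.2,0],[0,0,0,1,0,0.2,0],[0,0,0,1,0,0.2,0],[0,0,0,1,0,0.2,0],[0,0,0,1,0.2,0.2,0],[0,0,0,1,0.2,0.2,0]]'
python3 -m inch '[[0,0,0,1,0,0.2,0],[0,0,0,1,0,0.2,0],[-0.0014,-0.028,-0.0077,1,0,0,0],[-0.0014,-0.028,-0.0077,0.2,0,0,0],[-0.0014,-0.028,-0.0077,0,0,0,0],[-0.0014,-0.028,-0.0077,0,0,0,0],[0,0,0,0,0,0,0],[0,0,0,0,0,0,0]]'
python3 - <<'E'
from h import *
f=grab_frame("wrist");save("w1",f)
s=r.sense();print(s["clock"],s["qpos"].round(2))
f=go(np.array([691,-205.7,215]),Rdir(25.7,-20))
E
```

```text
clock: 2.02
eef_pos: [612.6, -234.7, 287.7]
tcp_rot: [-3.141, 0.001, 0.349]
contact_force: [0.4, 0.0, 0.9]
opening: 1.002
grasp_force: 0.0
clock: 2.68
eef_pos: [687.4, -207.1, 276.1]
tcp_rot: [-3.14, 0.352, 0.448]
contact_force: [-0.6, -0.6, -0.8]
opening: 1.0
grasp_force: 0.0
2.7333 [-0.2   0.63  1.18 -0.21  1.62  0.94]
turn [-0.0004  0.0006 -0.0006] shift(start axes) [1.02 0.   2.27] shift(end axes) [1.01 0.   2.27]
```

View pics/w1.png

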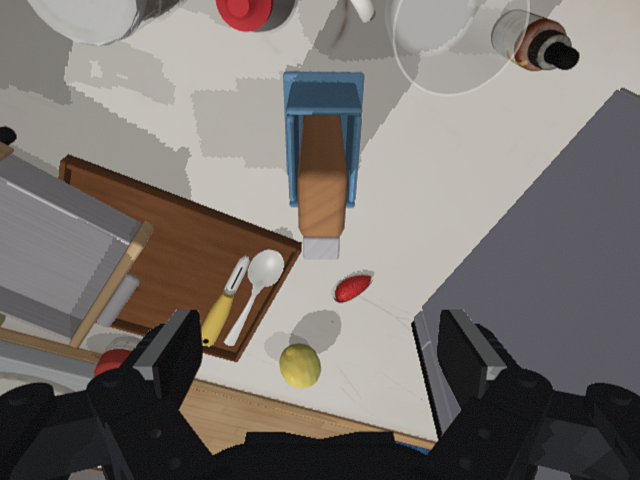

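The wrist view shows the scraper end (brown ≈ (322,200), shoe (321,247)) aligned and centred between the fingers; proceed.

```bash
python3 -m inch '[[0,0,0,1,0,0.8,0],[0,0,0,0,0,0.8,0],[0,0,0,0,0,0.7,0],[0,0,0,0,0,0.7,0],[0,0,0,0,0,0.7,0],[0,0,0,0,0,0.7,0],[0,0,0,0,0,0.6,0],[0,0,0,0,0,0.4,0]]'
python3 -m inch '[[0,0,0,0,0,0,0],[0,0,0,0,0,0,1],[0,0,0,0,0,0,1],[0,0,0,0,0,0,1],[0,0,0,0,0,0,1],[0,0,0,0,0,0,1],[0,0,0,0,0,0,1],[0,0,0,0,0,0,1]]' 60
```

```text
clock: 3.4
eef_pos: [664.8, -218.6, 142.1]
tcp_rot: [3.142, 0.351, 0.444]
contact_force: [-1.3, 1.0, -0.7]
opening: 1.0
grasp_force: 0.0
clock: 4.07
eef_pos: [667.1, -217.5, 143.5]
tcp_rot: [3.14, 0.351, 0.446]
contact_force: [1.2, 0.5, 5.6]
opening: 0.342
grasp_force: 60.1
```

```bash
python3 -m inch '[[0,0,0,-0.17,0,-0.47,1],[0,0,0,-0.34,0,-0.94,1],[0,0,0,-0.34,0,-0.94,1],[0,0,0,-0.34,0,-0.94,1],[0,0,0,-0.34,0,-0.94,1],[0,0,0,-0.34,0,-0.94,1],[0,0,0,-0.34,0,-0.94,1],[0,0.037,0,0,0,0,1]]'
python3 -m inch '[[0,0.037,0,0,0,0,1],[0,0.037,0,0,0,0,1],[0,0,0,0,0,0,1]]'
python3 - <<'E'
from h import *
f=go((560,0,300))
f=go(bd(-3,100,260),Rdir(-12,0),f)
f=go(bd(-3,100,227)-0*f[1][:,2],Rdir(-12,30),f)
E
```

```text
clock: 4.73
eef_pos: [669.4, -215.7, 308.7]
tcp_rot: [3.14, 0.235, 0.449]
contact_force: [-0.7, 0.1, -3.0]
opening: 0.348
grasp_force: 59.8
clock: 4.98
eef_pos: [665.0, -218.2, 306.5]
tcp_rot: [3.141, -0.002, 0.445]
contact_force: [0.2, 0.0, -1.8]
opening: 0.344
grasp_force: 60.0
turn [0. 0. 0.] shift(start axes) [-0.04 -9.69  0.25] shift(end axes) [-0.04 -9.69  0.25]
turn [ 1.000e-04 -7.000e-04  2.082e-01] shift(start axes) [  1.67 -10.88   1.59] shift(end axes) [-5.29 -9.65  1.6 ]
turn [0.     0.1667 0.    ] shift(start axes) [0.   0.   1.32] shift(end axes) [-0.66  0.    1.14]
```

```bash
python3 -m inch '[[0,0,0,0,-0.7,0,1],[0,0,0,0,-1,0,1],[0,0,0,0,-1,0,1],[0,0,0,0,-1,0,1],[0,0,0,0,-1,0,1],[0,0,0,0,-1,0,1],[0,0,0,0,-1,0,1],[0,0,0,0,-1,0,1]]'
python3 -m inch '[[0,0,0,0,-1,0,1],[0,0,0,0,-1,0,1],[0,0,0.0347,0,0,0,1],[0,0,0.0347,0,0,0,1],[0,0,0.0347,0,0,0,1],[0,0,0.0347,0,0,0,1],[0,0,0.0347,0,0,0,1],[0,0,0.0347,0,0,0,1]]'
python3 -m inch '[[0,0,0,-0.5,-1,0,1],[0,0,0,-0.5,-1,0,1],[0,0,0,-0.5,-1,0,1],[0,0,0,-0.5,-1,0,1],[0,0,0,-0.6,-1,0,1],[0,0,0,-0.6,-1,0,1],[0,0,0,-0.6,-1,0,1],[0,0,0,-0.6,-1,0,1]]'
python3 - <<'E'
from h import *
f=go(bd(-3,100,260),Rdir(-12,0));print(r.sense()["qpos"].round(2))
f=go(bd(-3,100,227)-0*f[1][:,2],Rdir(-12,30),f)
E
```

```text
clock: 5.65
eef_pos: [583.2, -42.4, 304.9]
tcp_rot: [3.141, 0.007, 0.447]
contact_force: [0.5, 0.4, -1.6]
opening: 0.346
grasp_force: 60.1
clock: 6.32
eef_pos: [562.2, 1.8, 304.9]
tcp_rot: [3.137, 0.005, -0.212]
contact_force: [0.4, 0.5, -1.5]
opening: 0.339
grasp_force: 60.3
clock: 6.98
eef_pos: [495.2, 221.3, 304.9]
tcp_rot: [3.136, 0.004, -0.207]
contact_force: [-0.7, -0.1, -2.7]
opening: 0.341
grasp_force: 60.7
turn [0.0017 0.0012 0.0008] shift(start axes) [-0.9  -1.54  1.79] shift(end axes) [-0.91 -1.53  1.79]
[ 0.42  0.18  1.75 -0.    1.22  2.2 ]
turn [0.     0.1667 0.    ] shift(start axes) [0.   0.   1.32] shift(end axes) [-0.66  0.    1.14]
```

```bash
python3 -m inch '[[0,0,0,-0.45,-0.8,0,1],[0,0,0,-0.45,-0.7,0,1],[0,0.0334,0,0,0,0,1],[0,0.0334,0,0,0,0,1],[0,0.0334,0,0,0,0,1],[0,0.0334,0,0,0,0,1],[0,0.0334,0,0,0,0,1],[0,0,0,0,0,0,1]]'
python3 - <<'E'
from h import *
f=grab_frame("scene");save("s2",f,(160,140,480,420),2.2)
s=r.sense();print(s["qpos"].round(2),s["clock"])
R=Rdir(-12,30);t=3*R[:,2]
f=go(bd(-3,100,197)-t,R)
f=go(bd(-60,100,120)-t,R,f)
for b in bd(-3,100,197),s["eef_pos"]: D=b-B0;print(D@bX,D@bY)
E
```

```text
clock: 7.65
eef_pos: [479.8, 260.9, 303.7]
tcp_rot: [3.134, -0.526, -0.203]
contact_force: [-1.3, 0.1, -3.7]
opening: 0.343
grasp_force: 60.9
[ 0.74  0.05  2.   -0.57  0.86  2.84] 7.7
turn [0.0011 0.001  0.0023] shift(start axes) [-2.11 -0.11  3.6 ] shift(end axes) [-2.12 -0.08  3.59]
turn [0. 0. 0.] shift(start axes) [-3.51 -0.    1.53] shift(end axes) [-3.51 -0.    1.53]
-3.000000000000009 99.99999999999999
-3.5408014199976314 98.04075551876724
```

View pics/s2.png

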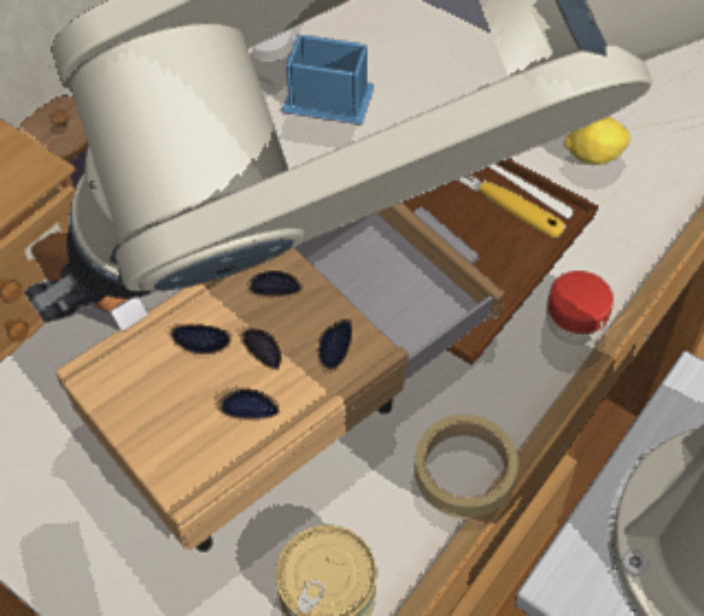

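```bash
cat >> h.py <<'E'
def arc():
    d=np.array([np.cos(np.radians(-4)),np.sin(np.radians(-4)),0]);R=Rdir(-4,25);t=3*R[:,2];c=bd(0,95,80)
    f=None
    for a in (45,45,55,65,75,82,88,90):
        s,k=np.sin(np.radians(a)),np.cos(np.radians(a))
        h=135*k+40*s+(12 if f is None else 0)
        f=go(c+d*(75-135*s+40*k)+[0,0,h]-t,R,f)
E
python3 -c "
from h import *
arc()"
```

```text
turn [ 0.0216 -0.0266 -0.0372] shift(start axes) [-1.35  0.06  3.16] shift(end axes) [-1.09  0.14  3.26]
turn [0. 0. 0.] shift(start axes) [-0.2   0.    0.44] shift(end axes) [-0.2   0.    0.44]
turn [0. 0. 0.] shift(start axes) [-0.97  0.    0.15] shift(end axes) [-0.97  0.    0.15]
turn [0. 0. 0.] shift(start axes) [-0.93  0.    0.31] shift(end axes) [-0.93  0.    0.31]
turn [0. 0. 0.] shift(start axes) [-0.86  0.    0.47] shift(end axes) [-0.86  0.    0.47]
turn [0. 0. 0.] shift(start axes) [-0.55 -0.    0.41] shift(end axes) [-0.55 -0.    0.41]
turn [0. 0. 0.] shift(start axes) [-0.43 -0.    0.41] shift(end axes) [-0.43 -0.    0.41]
turn [0. 0. 0.] shift(start axes) [-0.13  0.    0.14] shift(end axes) [-0.13  0.    0.14]
```

Turn and descend to 12 mm above contact, then the arc at lower grip.

```bash
python3 -m inch '[[0.0108,-0.0133,-0.0186,0,0,0,1],[0.0108,-0.0133,-0.0186,0,0,0,1],[0,0,0,-0.25,0,0.75,1],[0,0,0,-0.25,0,0.75,1],[0,0,0,-0.3,0.05,0.85,1],[0,0,0,-0.3,0.05,0.85,1],[0,0,0,0,0,0,1]]'
python3 -c "
from h import *
arc();print(r.sense()['qpos'].round(2))"
```

```text
clock: 8.28
eef_pos: [489.9, 256.8, 216.7]
tcp_rot: [3.14, -0.431, -0.074]
contact_force: [-0.4, -1.4, -2.5]
opening: 0.344
grasp_force: 60.8
turn [ 0.001   0.0017 -0.0011] shift(start axes) [ 0.01 -0.03 -0.07] shift(end axes) [ 0.01 -0.03 -0.07]
turn [0. 0. 0.] shift(start axes) [-0.2   0.    0.44] shift(end axes) [-0.2   0.    0.44]
turn [0. 0. 0.] shift(start axes) [-0.97  0.    0.15] shift(end axes) [-0.97  0.    0.15]
turn [0. 0. 0.] shift(start axes) [-0.93  0.    0.31] shift(end axes) [-0.93  0.    0.31]
turn [0. 0. 0.] shift(start axes) [-0.86  0.    0.47] shift(end axes) [-0.86  0.    0.47]
turn [0. 0. 0.] shift(start axes) [-0.55 -0.    0.41] shift(end axes) [-0.55 -0.    0.41]
turn [0. 0. 0.] shift(start axes) [-0.43 -0.    0.41] shift(end axes) [-0.43 -0.    0.41]
turn [0. 0. 0.] shift(start axes) [-0.13  0.    0.14] shift(end axes) [-0.13  0.    0.14]
[ 0.64  0.16  2.07 -0.48  0.64  2.63]
```

```bash
python3 -m inch '[[0,0,0,-0.1,0,0.25,1],[0,0,0,-0.1,0,0.25,1],[0,0,0,0,0,0,1],[0,0,0,-0.5,0,0.08,1],[0,0,0,-0.5,0,0.08,1],[0,0,0,-0.46,0,0.16,1],[0,0,0,-0.46,0,0.16,1],[0,0,0,0,0,0,1]]' 25
python3 - <<'E'
from h import *
arc();print(r.sense()['qpos'].round(2));f=grab_frame("wrist");save("w2",f,s=0.8)
E
```

```text
clock: 8.95
eef_pos: [453.0, 262.5, 177.0]
tcp_rot: [-3.135, -0.441, -0.074]
contact_force: [-4.6, -0.3, 6.0]
opening: 0.34
grasp_force: 63.4
turn [-0.0015 -0.0013 -0.0011] shift(start axes) [ 2.03  0.09 -0.88] shift(end axes) [ 2.03  0.1  -0.89]
turn [0. 0. 0.] shift(start axes) [-0.2   0.    0.44] shift(end axes) [-0.2   0.    0.44]
turn [0. 0. 0.] shift(start axes) [-0.97  0.    0.15] shift(end axes) [-0.97  0.    0.15]
turn [0. 0. 0.] shift(start axes) [-0.93  0.    0.31] shift(end axes) [-0.93  0.    0.31]
turn [0. 0. 0.] shift(start axes) [-0.86  0.    0.47] shift(end axes) [-0.86  0.    0.47]
turn [0. 0. 0.] shift(start axes) [-0.55 -0.    0.41] shift(end axes) [-0.55 -0.    0.41]
turn [0. 0. 0.] shift(start axes) [-0.43 -0.    0.41] shift(end axes) [-0.43 -0.    0.41]
turn [0. 0. 0.] shift(start axes) [-0.13  0.    0.14] shift(end axes) [-0.13  0.    0.14]
[ 0.7   0.18  2.16 -0.59  0.55  2.82]
```

View pics/w2.png

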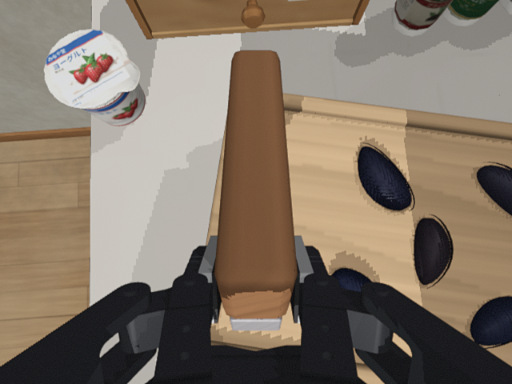

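```bash
python3 -m inch '[[0,0,0,-0.43,0,0.23,1],[0,0,0,-0.43,0,0.24,1],[0,0,0,-0.28,0,0.2,1],[0,0,0,-0.27,0,0.2,1],[0,0,0,-0.22,0,0.2,1],[0,0,0,-0.21,0,0.2,1],[0,0,0,-0.1,0,0.14,1],[0,0,0,0,0,0,1]]' 25
python3 - <<'E'
from h import *
s=r.sense();print(s['qpos'].round(2),s["eef_pos"],s["tcp_rot"]);f=grab_frame("top");save("t2",f,(130,160,400,340),2.8)
R=Rp(s["tcp_rot"]);D=s["eef_pos"]+3*R[:,2]-B0;print("G board",D@bX,D@bY,D[2]);print(R.T@[0,0,1])
E
```

```text
clock: 9.67
eef_pos: [427.5, 264.0, 128.5]
tcp_rot: [-3.135, -0.432, -0.071]
contact_force: [-4.4, 1.7, 5.1]
opening: 0.347
grasp_force: 65.9
[ 0.74  0.25  2.23 -0.74  0.46  3.02] [427.50955551 263.98559345 128.53298721] [-3.13482671 -0.43221879 -0.07080488]
G board -54.05338581967112 89.6374003955238 125.80893387437094
[ 0.41888658 -0.00614369 -0.90801778]
```

```bash
python3 -m inch '[[0,-0.01,-0.011,-0.04,0,0.08,1],[0,-0.01,0,-0.05,0,0.1,1],[0,0,0,-0.03,0,0.07,1],[0,0,0,0,0,0,1],[0,0,0,0,0,0,0.45],[0,0,0,0,0,0,0.45],[0,0,0,0,0,0,0.45],[0,0,0,0,0,0,0.45]]' 20
python3 - <<'E'
from h import *
s=r.sense();print(s['qpos'].round(2),s["eef_pos"]);f=grab_frame("top");save("t2",f,(130,160,400,340),2.8)
E
```

```text
clock: 10.38
eef_pos: [426.4, 262.7, 120.4]
tcp_rot: [3.131, -0.367, -0.034]
contact_force: [-0.8, -0.0, -0.3]
opening: 0.549
grasp_force: 0.0
[ 0.71  0.27  2.2  -0.58  0.47  2.81] [426.3563494  262.68471389 120.41021635]
```

View pics/t2.png

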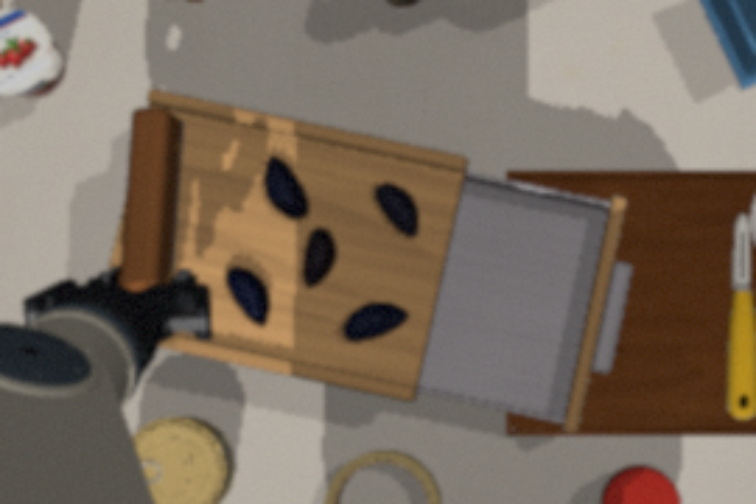

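```bash
python3 -m inch '[[0,0,0,0.18,0,-0.45,0.45],[0,0,0,0.36,0,-0.93,0.45],[0,0,0,0.36,0,-0.93,0.45],[0,0,0,0.36,0,-0.93,0],[0,-0.039,0,0,0,0,0],[0,-0.039,0,0,0,0,0],[0,-0.039,0,0,0,0,0],[0,0,0,0,0,0,0]]' 60
python3 - <<'E'
from h import *
s=r.sense();print(s['qpos'].round(2),s["clock"])
for n in("scene","top"):
    f=grab_frame(n);P=pts(f);D=P-B0;b=np.stack([D@bX,D@bY,P[...,2]],-1)
    m=(b[...,2]>136)&(b[...,2]<150)&(abs(b[...,0])<110)&(b[...,1]>50)&(b[...,1]<150)&(f["pixels"][...,0]>f["pixels"][...,2]*1.4)
    q=b[m].astype(np.float32);print(n,len(q),q[:,2].mean(),q[:,2].std(),cv2.minAreaRect(q[:,:2]),np.percentile(q,[2,50,98],axis=0).round(1).tolist())
E
```

```text
clock: 11.1
eef_pos: [429.4, 263.9, 208.0]
tcp_rot: [3.133, -0.005, -0.04]
contact_force: [0.4, -1.3, -0.5]
opening: 1.004
grasp_force: 0.0
[ 0.55  0.22  1.93 -0.01  0.99  2.17] 11.1Traceback (most recent call last):
  File "<stdin>", line 6, in <module>
cv2.error: OpenCV(4.12.0) /io/opencv/modules/imgproc/src/convhull.cpp:143: error: (-215:Assertion failed) total >= 0 && (depth == CV_32F || depth == CV_32S) in function 'convexHull'
```

```bash
python3 - <<'E'
from h import *
for n in("wrist","top"):
    f=grab_frame(n);P=pts(f);D=P-B0;b=np.stack([D@bX,D@bY,P[...,2]],-1);c=f["pixels"].astype(int)
    m=(b[...,2]>134)&(b[...,2]<154)&(abs(b[...,0])<110)&(b[...,1]>50)&(b[...,1]<150)&(c[...,0]>c[...,2]*1.3)
    q=b[m].astype(np.float32);print(n,len(q))
    if len(q)>50: print(q[:,2].mean(),q[:,2].std(),cv2.minAreaRect(q[:,:2]),np.percentile(q,[2,50,98],axis=0).round(1).tolist())
    if n=="wrist": save("w3",f,s=0.8)
E
```

```text
wrist 19651Traceback (most recent call last):
  File "<stdin>", line 6, in <module>
cv2.error: OpenCV(4.12.0) /io/opencv/modules/imgproc/src/convhull.cpp:143: error: (-215:Assertion failed) total >= 0 && (depth == CV_32F || depth == CV_32S) in function 'convexHull'
```

```bash
cat > sc.py <<'E'
from h import *
def scr(n,y0=50,y1=150):
    f=grab_frame(n);P=pts(f);D=P-B0;b=np.stack([D@bX,D@bY,P[...,2]],-1);c=f["pixels"].astype(int)
    m=(b[...,2]>134)&(b[...,2]<154)&(abs(b[...,0])<110)&(b[...,1]>y0)&(b[...,1]<y1)&(c[...,0]>c[...,2]*1.3)
    q=b[m].astype(np.float32);print(n,len(q))
    if len(q)>50: print(q[:,2].mean(),q[:,2].std(),cv2.minAreaRect(q[:,:2].copy()),np.percentile(q,[2,50,98],axis=0).round(1).tolist())
    return f
if __name__=="__main__":
    f=scr("wrist");scr("top")
    s=r.sense();D=s["eef_pos"]-B0;print("tcp board",D@bX,D@bY)
E
python3 sc.py
```

```text
wrist 19597
143.39304 1.3996587 ((-3.1036605834960938, 98.63911437988281), (136.99964904785156, 30.16767692565918), 9.393680572509766) [[-65.8, 79.2, 138.9], [6.9, 99.8, 143.7], [61.1, 119.7, 145.3]]
top 749
142.5666 2.7258248 ((1.2727813720703125, 96.07425689697266), (148.12994384765625, 31.757286071777344), 9.368571281433105) [[-66.4, 77.6, 135.8], [20.0, 97.3, 142.8], [72.0, 117.1, 147.3]]
tcp board -56.61962871517535 87.54638365225446
```

```bash
python3 -c "
from h import *
f=go(bd(1,97,208),Rdir(-2.6,0));f=go(bd(1,97,133),None,f)"
```

```text
turn [ 0.004  -0.0031  0.0021] shift(start axes) [ 2.34  0.02 -0.05] shift(end axes) [ 2.34  0.   -0.07]
turn [0. 0. 0.] shift(start axes) [0. 0. 3.] shift(end axes) [0. 0. 3.]
```

```bash
python3 -m inch '[[0.004,-0.003,0.002,0.8,0,0,0],[0,0,0,0.8,0,0,0],[0,0,0,0.74,0,0,0],[0,0,0,0,0,0.8,0],[0,0,0,0,0,0.8,0],[0,0,0,0,0,0.8,0],[0,0,0,0,0,0.6,0],[0,0,0,0,0,0,0]]'
python3 -m inch '[[0,0,0,0,0,0,1],[0,0,0,0,0,0,1],[0,0,0,0,0,0,1],[0,0,0,0,0,0,1],[0,0,0,0,0,0,1],[0,0,0,0,0,0,1]]' 80
python3 -c "
from h import *
s=r.sense();R=Rp(s['tcp_rot']);D=s['eef_pos']-B0;print(D@bX,D@bY,s['eef_pos'][2])
f=go(bd(0,97,s['eef_pos'][2]+2),Rdir(-12,0));f=go(bd(0,-145,s['eef_pos'][2]),None,f)"
```

```text
clock: 11.97
eef_pos: [482.0, 259.8, 129.1]
tcp_rot: [3.14, 0.004, -0.044]
contact_force: [-0.6, 0.4, 0.1]
opening: 1.001
grasp_force: 0.0
clock: 12.47
eef_pos: [485.6, 261.1, 133.2]
tcp_rot: [-3.139, -0.001, -0.045]
contact_force: [-1.5, 0.4, 6.5]
opening: 0.341
grasp_force: 80.1
2.181262037668301 98.67217632679258 133.2398360408265
turn [-0.0008 -0.0002  0.0523] shift(start axes) [-0.1   0.05 -0.08] shift(end axes) [-0.09  0.07 -0.08]
turn [0. 0. 0.] shift(start axes) [-0.    9.68  0.08] shift(end axes) [-0.    9.68  0.08]
```

```bash
python3 -m inch '[[0,0,0,0,0,-0.08,1],[0,0,0.026,-0.05,0,0,1],[0,0,0.026,-0.05,0,0,1],[0,0,0,0,0,0,1],[0,0,0,0,0,0.08,1],[0,0,0,0,0,0,1]]'
python3 sc.py
```

```text
clock: 12.97
eef_pos: [482.6, 260.9, 133.2]
tcp_rot: [-3.14, 0.001, -0.206]
contact_force: [-5.7, -2.4, 13.2]
opening: 0.338
grasp_force: 80.8
wrist 31290
143.33676 1.4037335 ((20.45366668701172, 89.1983413696289), (50.89350128173828, 107.05203247070312), 88.70040893554688) [[-26.7, 84.4, 138.9], [31.2, 98.5, 143.7], [72.1, 112.6, 145.1]]
top 281
142.48668 2.6664314 ((45.57795715332031, 94.1995620727539), (55.32527160644531, 28.967395782470703), 2.0414628982543945) [[21.2, 79.9, 136.2], [51.2, 90.3, 142.7], [71.8, 107.7, 146.9]]
tcp board -0.7939565129071237 97.8294172446159
```

```bash
python3 -m inch '[[0,0,0,0,0,-0.05,1],[0,0,0,0,0.2,0,1],[0,0,0,0,0.3,0,1],[0,0,0,0,0.3,0,1],[0,0,0,0,0.3,0,1],[0,0,0,0,0.3,0,1],[0,0,0,0,0.3,0,1],[0,0,0,0,0.3,0,1]]'
python3 -m inch '[[0,0,0,0,0.3,0,1],[0,0,0,0,0.3,0,1],[0,0,0,0,0.3,0,1],[0,0,0,0,0.3,0,1],[0,0,0,0,0.3,0,1],[0,0,0,0,0.3,0,1],[0,0,0,0,0.3,0,1],[0,0,0,0,0.3,0,1]]'
python3 - <<'E'
from h import *
s=r.sense();D=s['eef_pos']-B0;print(D@bX,D@bY,s['eef_pos'][2])
f=grab_frame("top");save("t3",f,(130,160,400,340),2.5)
E
```

```text
clock: 13.73
eef_pos: [472.1, 211.0, 133.3]
tcp_rot: [-3.14, 0.001, -0.208]
contact_force: [-0.1, 2.0, -0.7]
opening: 0.341
grasp_force: 79.3
clock: 14.4
eef_pos: [459.8, 152.6, 133.3]
tcp_rot: [-3.14, 0.001, -0.208]
contact_force: [0.8, 2.8, 1.1]
opening: 0.343
grasp_force: 79.4
-0.5803171082523069 -12.794087503934893 133.25995460103627
```

View pics/t3.png

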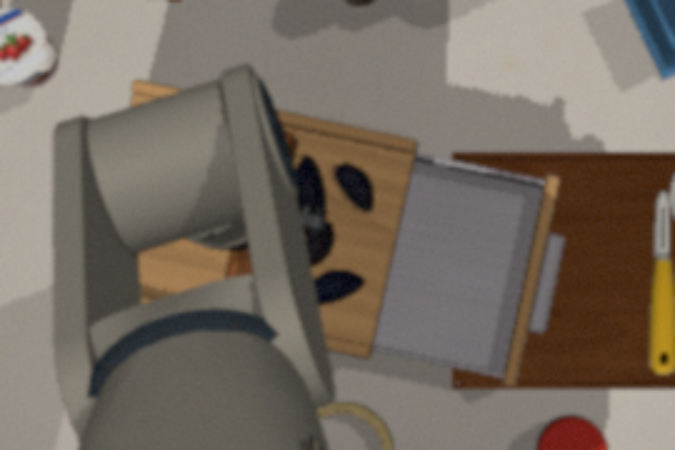

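```bash
python3 -m inch '[[0,0,0,0,0.3,0,1],[0,0,0,0,0.3,0,1],[0,0,0,0,0.3,0,1],[0,0,0,0,0.3,0,1],[0,0,0,0,0.3,0,1],[0,0,0,0,0.3,0,1],[0,0,0,0,0.3,0,1],[0,0,0,0,0.3,0,1]]'
python3 -m inch '[[0,0,0,0,0.3,0,1],[0,0,0,0,0.3,0,1],[0,0,0,0,0.3,0,1],[0,0,0,0,0.3,0,1],[0,0,0,0,0.3,0,1],[0,0,0,0,0.3,0,1],[0,0,0,0,0.3,0,1],[0,0,0,0,0.3,0,1]]'
python3 -m inch '[[0,0,0,0,0.3,0,1],[0,0,0,0,0.3,0,1],[0,0,0,0,0,0,1],[0,0,0,0,0,0,1]]'
python3 - <<'E'
from h import *
s=r.sense();D=s['eef_pos']-B0;print(D@bX,D@bY,s['eef_pos'][2])
f=grab_frame("top");save("t4",f,(130,160,400,340),2.5)
E
```

```text
clock: 15.12
eef_pos: [447.5, 93.9, 133.3]
tcp_rot: [-3.14, 0.001, -0.208]
contact_force: [0.5, 4.6, 3.9]
opening: 0.339
grasp_force: 79.8
clock: 15.78
eef_pos: [435.0, 35.2, 133.2]
tcp_rot: [-3.14, 0.001, -0.208]
contact_force: [2.1, 3.8, 5.1]
opening: 0.337
grasp_force: 79.9
clock: 16.12
eef_pos: [430.9, 20.5, 132.5]
tcp_rot: [-3.141, 0.003, -0.209]
contact_force: [0.7, 0.3, -2.6]
opening: 0.34
grasp_force: 79.2
-1.3704838402974315 -148.04246772994597 132.49059799287002
```

View pics/t4.png

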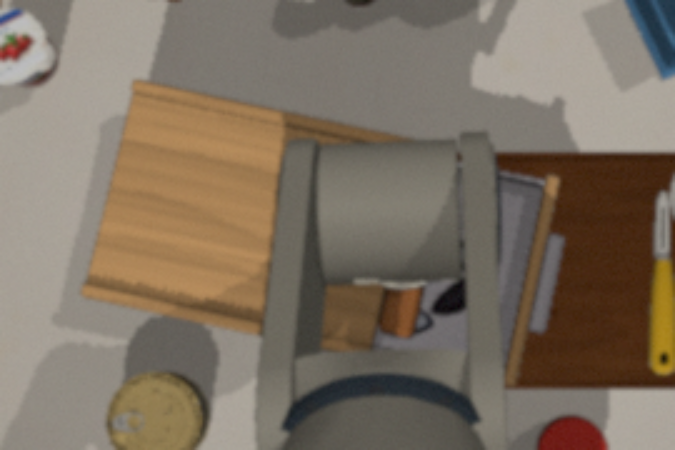

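```bash
python3 -m inch '[[0,0,0,0,0,-0.4,1],[0,0,0,0,0,-0.5,1],[0,0,0,0,-0.8,0,1],[0,0,0,0,-1,0,1],[0,0,0,0,-1,0,1],[0,0,0,0,-1,0,1],[0,0,0,0,-1,0,1],[0,0,0,0,-1,0,1]]'
python3 -m inch '[[0,0,0,0,-1,0,1],[0,0,0,0,-1,0,1],[0,0,0,0,0,0,1]]'
python3 - <<'E'
from h import *
s=r.sense();D=s['eef_pos']-B0;print(D@bX,D@bY,s['eef_pos'][2])
for n in("top","scene"):
    f=grab_frame(n);P=pts(f);D=P-B0;H=cv2.cvtColor(f["pixels"],cv2.COLOR_RGB2HSV);bx,byy,z=D@bX,D@bY,P[...,2]
    m=(H[...,2]<75)&(z>18)&(z<100)&(abs(bx)<95)&(byy>-265)&(byy<130)
    cc,lab,st,ce=cv2.connectedComponentsWithStats(m.astype(np.uint8))
    for k in range(1,cc):
        if st[k,4]>30:q=lab==k;print(n,ce[k].round(),st[k,4],bx[q].mean().round(),byy[q].mean().round(),z[q].mean().round(),z[q].max().round())
    save("e_"+n,f,(170,160,370,330) if n=="top" else (170,200,430,400),3)
E
```

```text
clock: 16.83
eef_pos: [461.6, 164.3, 155.4]
tcp_rot: [-3.141, 0.002, -0.208]
contact_force: [-0.0, 0.0, -2.5]
opening: 0.336
grasp_force: 79.5
clock: 17.08
eef_pos: [473.4, 215.8, 155.7]
tcp_rot: [-3.139, 0.0, -0.206]
contact_force: [2.1, 0.4, -1.7]
opening: 0.337
grasp_force: 79.7
-0.42931084258355834 51.801835652246645 155.73827371746674
top [303. 244.] 159 42.0 -155.0 36.0 52.0
top [334. 232.] 34 84.0 -220.0 40.0 54.0
top [290. 280.] 225 -46.0 -143.0 43.0 77.0
top [312. 279.] 170 -32.0 -191.0 36.0 44.0
scene [313. 265.] 75 40.0 -158.0 40.0 52.0
scene [345. 280.] 172 -37.0 -186.0 37.0 47.0
```

View pics/e_top.png

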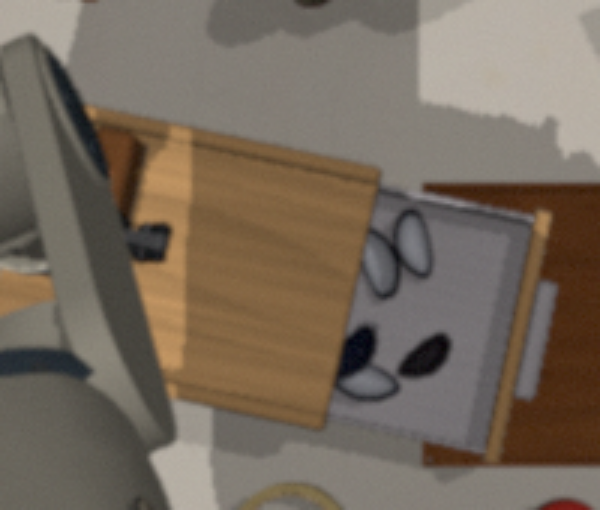

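```bash
python3 - <<'E'
from h import *
f=grab_frame("top");P=pts(f);D=P-B0;bx,byy,z=D@bX,D@bY,P[...,2]
for v in range(266,296,3): print(v,[f"{byy[v,u]:.0f}/{z[v,u]:.0f}" for u in range(279,308,3)])
print()
for v in range(232,262,4): print(v,[f"{byy[v,u]:.0f}/{z[v,u]:.0f}" for u in range(284,318,3)])
E
```

```text
266 ['-116/79', '-122/81', '-129/81', '-132/26', '-139/31', '-145/24', '-152/30', '-159/26', '-166/28', '-172/28']
269 ['-117/80', '-123/78', '-130/77', '-133/27', '-141/39', '-147/30', '-153/25', '-160/24', '-167/28', '-174/28']
272 ['-119/80', '-125/78', '-128/34', '-136/45', '-142/46', '-215/1300', '-155/27', '-162/29', '-168/23', '-175/27']
275 ['-120/80', '-126/80', '-131/49', '-137/45', '-144/47', '-150/39', '-156/26', '-163/31', '-170/32', '-177/29']
278 ['-121/78', '-128/81', '-132/48', '-139/48', '-145/45', '-152/41', '-158/27', '-165/30', '-171/26', '-178/31']
281 ['-123/80', '-129/83', '-134/51', '-141/52', '-147/45', '-153/29', '-159/29', '-166/30', '-173/30', '-180/37']
284 ['-125/83', '-130/74', '-135/51', '-142/44', '-147/27', '-154/28', '-161/37', '-168/26', '-175/35', '-181/40']
287 ['-126/81', '-129/27', '-136/34', '-142/25', '-149/26', '-156/28', '-163/38', '-169/35', '-176/28', '-183/28']
290 ['-127/82', '-130/26', '-137/32', '-144/32', '-151/32', '-157/32', '-164/36', '-171/39', '-178/38', '-184/28']
293 ['-128/79', '-131/26', '-138/29', '-145/27', '-152/34', '-1
[... 448 characters left out ...]
26', '-185/30']
244 ['-116/82', '-123/81', '-129/78', '-132/33', '-139/32', '-146/37', '-153/45', '-160/33', '-166/31', '-173/33', '-180/28', '-186/28']
248 ['-118/79', '-124/80', '-130/74', '-134/29', '-141/28', '-148/31', '-155/45', '-162/36', '-168/29', '-175/34', '-182/28', '-188/23']
252 ['-120/83', '-126/78', '-129/29', '-137/35', '-143/27', '-150/35', '-157/44', '-163/27', '-170/27', '-177/34', '-184/28', '-190/25']
256 ['-122/81', '-128/79', '-131/30', '-138/27', '-145/34', '-152/32', '-159/35', '-165/27', '-172/27', '-179/28', '-186/27', '-192/28']
260 ['-124/81', '-130/81', '-133/24', '-140/27', '-147/28', '-153/26', '-160/26', '-167/29', '-174/25', '-181/31', '-187/29', '-194/28']
```

View pics/e_scene.png

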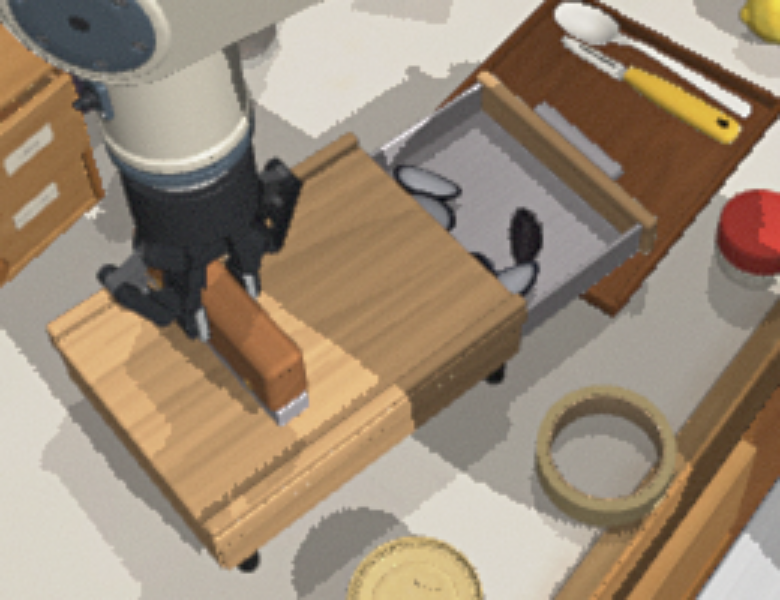

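All five shells lie in the tray, below its rim (tops ≤ 52 mm). Now set the scraper down and release.

```bash
python3 -m inch '[[0,0,0,0,0,0.4,1],[0,0,0,0,0,0.3,1],[0,0,0,0,0,0.17,1],[0,0,0,0,0,0,1]]'
python3 -m inch '[[0,0,0,0,0,0,0.4],[0,0,0,0,0,0,0.4],[0,0,0,0,0,0,0.4],[0,0,0,0,0,0,0.4],[0,0,0,0,0,-0.3,0.4],[0,0,0,0,0,-0.8,0.4],[0,0,0,0,0,-1,0.4],[0,0,0,0,0,-1,0.4]]'
python3 -m inch '[[0,0,0,0,0,-1,0.8],[0,0,0,0,0,-1,1],[0,0,0,0,0,0,1]]'
python3 - <<'E'
from sc import *
scr("wrist",-20,120);scr("top",-20,120)
f=go(bd(0,-300,220)); f=go(bd(0,-310,66),None,f)
E
```

```text
clock: 17.57
eef_pos: [471.8, 211.1, 133.5]
tcp_rot: [-3.141, 0.002, -0.209]
contact_force: [-0.7, -0.8, -2.3]
opening: 0.34
grasp_force: 79.6
clock: 18.23
eef_pos: [471.9, 211.7, 212.6]
tcp_rot: [-3.141, 0.002, -0.208]
contact_force: [-0.2, 0.3, -0.9]
opening: 0.6
grasp_force: 0.0
clock: 18.48
eef_pos: [474.6, 212.8, 267.0]
tcp_rot: [-3.136, -0.005, -0.208]
contact_force: [1.1, 1.3, 0.9]
opening: 0.183
grasp_force: 0.0
wrist 9991
143.3512 1.4375837 ((-0.71209716796875, 47.54853057861328), (30.102060317993164, 148.37393188476562), 89.99162292480469) [[-69.0, 33.4, 138.8], [10.8, 48.0, 143.7], [70.6, 61.8, 145.3]]
top 382
142.34908 2.927192 ((18.713359832763672, 43.58271026611328), (108.75299835205078, 30.751461029052734), 0.3593387305736542) [[-26.8, 29.1, 135.6], [43.6, 40.0, 142.6], [71.2, 57.9, 147.4]]
turn [0. 0. 0.] shift(start axes) [-1.000e-02  1.392e+01  1.680e+00] shift(end axes) [-1.000e-02  1.392e+01  1.680e+00]
turn [0. 0. 0.] shift(start axes) [-0.01  0.42  6.16] shift(end axes) [-0.01  0.42  6.16]
```

```bash
python3 -m inch '[[0,0,0,0,1,0,1],[0,0,0,0,1,0,1],[0,0,0,0,1,0,1],[0,0,0,0,1,0,1],[0,0,0,0,1,0,1],[0,0,0,0,1,0,1],[0,0,0,0,1,0,1],[0,0,0,0,1,0,1]]'
python3 -m inch '[[0,0,0,0,1,0,1],[0,0,0,0,1,0,1],[0,0,0,0,1,0,1],[0,0,0,0,1,0,1],[0,0,0,0,1,0,1],[0,0,0,0,1,0,1],[0,0,0,0,1,0,1],[0,0,0,0,0,0,1]]'
python3 -m inch '[[0,0,0,0,0,1,1],[0,0,0,0,0,1,1],[0,0,0,0,0,1,1],[0,0,0,0,0,1,1],[0,0,0,0,0,1,1],[0,0,0,0,0,1,1],[0,0,0,0,0,0,1]]'
python3 - <<'E'
from h import *
s=r.sense();D=s['eef_pos']-B0;print(D@bX,D@bY,s['eef_pos'][2],s['qpos'].round(2))
f=grab_frame("wrist");save("w5",f)
P=pts(f);D=P-B0;bx,byy,z=D@bX,D@bY,P[...,2]
m=(abs(z-57)<5)&(abs(bx)<60)&(byy<-265)&(byy>-300);print(np.percentile(byy[m],[1,50,99]) if m.any() else None,m.sum(),np.percentile(bx[m],[2,98]) if m.any() else 0)
f=go(bd(0,-325,66))
E
```

```text
clock: 19.25
eef_pos: [429.7, 15.0, 260.2]
tcp_rot: [-3.141, 0.003, -0.208]
contact_force: [0.4, -0.0, 0.2]
opening: 0.001
grasp_force: 0.0
clock: 19.92
eef_pos: [393.5, -157.8, 260.0]
tcp_rot: [-3.141, 0.003, -0.21]
contact_force: [0.8, -0.0, 0.6]
opening: 0.003
grasp_force: 0.0
clock: 20.5
eef_pos: [391.4, -153.2, 106.9]
tcp_rot: [-3.139, 0.009, -0.208]
contact_force: [-1.1, -0.1, -0.5]
opening: -0.003
grasp_force: 0.0
-3.88832299855642 -326.1725167523808 106.90590651092899 [-0.38  0.26  2.17  0.    0.71  1.4 ]
[-275.13319662 -270.56150511 -265.11858844] 4363 [-40.11811333  41.11584302]
turn [0. 0. 0.] shift(start axes) [ 0.13 -0.05  1.71] shift(end axes) [ 0.13 -0.05  1.71]
```

View pics/w5.png

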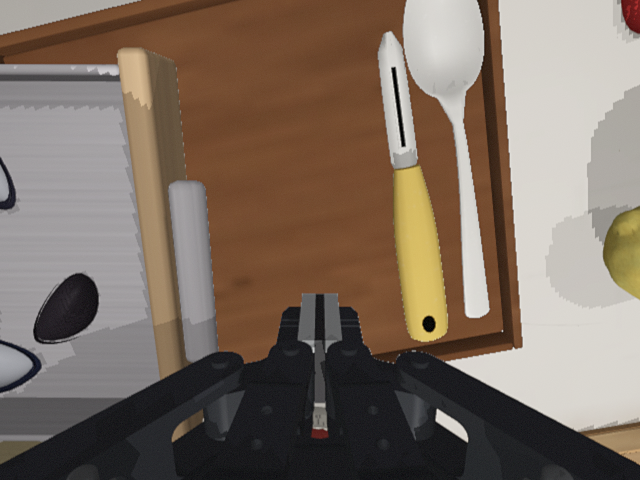

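Wrist view: lip at ≈(195,265), clear of peeler/spoon. I'll turn the gripper 90° so its knuckles stay clear of the board end.

```bash
python3 -m inch '[[0,0,-0.0385,0,0,0,1],[0,0,-0.0385,0,0,0,1],[0,0,-0.0385,0,0,0,1],[0,0,-0.0385,0,0,0,1],[0,0,-0.0385,0,0,0,1],[0,0,-0.0385,0,0,0,1],[0,0,-0.0385,0,0,0,1],[0,0,-0.0385,0,0,0,1]]'
python3 -m inch '[[0,0,-0.0385,0,0,0,1],[0,0,-0.0385,0,0,0,1],[0,0,-0.0385,0,0,0,1],[0,0,-0.0385,0,0,0,1],[0,0,-0.0385,0,0,0,1],[0,0,0,0,0,0.7,1],[0,0,0,0,0,0.7,1],[0,0,0,0,0,0,1]]'
python3 - <<'E'
from h import *
s=r.sense();print(s['qpos'].round(2))
f=go(bd(0,-325,66));f=go(bd(0,-300,66),Rdir(78,0),f);f=go(bd(0,-161,66),None,f)
E
```

```text
clock: 21.22
eef_pos: [395.3, -154.9, 112.5]
tcp_rot: [-3.141, -0.001, 0.765]
contact_force: [0.5, -0.3, 0.3]
opening: -0.004
grasp_force: 0.0
clock: 21.88
eef_pos: [394.0, -154.4, 75.4]
tcp_rot: [-3.139, -0.002, 1.364]
contact_force: [-1.5, 0.6, -0.6]
opening: 0.006
grasp_force: 0.0
[-0.38  0.33  2.19  0.    0.63 -0.17]
turn [0. 0. 0.] shift(start axes) [0.07 0.05 0.38] shift(end axes) [0.07 0.05 0.38]
turn [-0.0009 -0.0005  0.0009] shift(start axes) [1. 0. 0.] shift(end axes) [ 1. -0.  0.]
turn [0. 0. 0.] shift(start axes) [ 5.56 -0.    0.  ] shift(end axes) [ 5.56 -0.    0.  ]
```

```bash
python3 -m inch '[[0,0,0,0,0,0.35,1],[0,0,0,0.5,0,0,1],[0,0,0,0.4,0,0,1],[0,0,0,0.3,0,0,1],[0,0,0,0.4,0,0,1],[0,0,0,0.5,0,0,1],[0,0,0,0.5,0,0,1],[0,0,0,0.5,0,0,1]]'
python3 -m inch '[[0,0,0,0.5,0,0,1],[0,0,0,0.5,0,0,1],[0,0,0,0.5,0,0,1],[0,0,0,0.5,0,0,1],[0,0,0,0.5,0,0,1],[0,0,0,0.5,0,0,1],[0,0,0,0.3,0,0,1],[0,0,0,0,0,0,1]]'
python3 - <<'E'
from h import *
s=r.sense();D=s['eef_pos']-B0;print(D@bX,D@bY,s['eef_pos'][2])
E
```

```text
clock: 22.55
eef_pos: [411.4, -78.3, 68.0]
tcp_rot: [3.141, -0.001, 1.365]
contact_force: [0.4, -3.8, -1.2]
opening: -0.004
grasp_force: 1.7
clock: 23.22
eef_pos: [428.1, 3.1, 67.9]
tcp_rot: [-3.142, -0.002, 1.366]
contact_force: [0.3, 0.3, 0.1]
opening: -0.002
grasp_force: 0.0
-0.4221066883344689 -165.64166007905868 67.91717099500832
```

Small steps to the stop, watching the force.

```bash
python3 -m inch '[[0,0,0,0.08,0,0,1],[0,0,0,0.08,0,0,1],[0,0,0,0.08,0,0,1],[0,0,0,0.08,0,0,1]]'; python3 -m inch '[[0,0,0,0.04,0,0,1],[0,0,0,0.04,0,0,1]]'; python3 -m inch '[[0,0,0,0.04,0,0,1],[0,0,0,0.04,0,0,1]]'
python3 - <<'E'
from h import *
s=r.sense();D=s['eef_pos']-B0;print(D@bX,D@bY,s['eef_pos'][2])
f=grab_frame("scene");save("s6",f,(170,200,430,400),3)
E
```

```text
clock: 23.55
eef_pos: [427.8, 5.1, 67.6]
tcp_rot: [-3.139, 0.006, 1.369]
contact_force: [-5.0, -63.9, 10.2]
opening: -0.001
grasp_force: 31.4
clock: 23.72
eef_pos: [427.8, 5.3, 67.7]
tcp_rot: [-3.139, 0.009, 1.37]
contact_force: [-5.4, -73.2, 12.4]
opening: 0.003
grasp_force: 36.0
clock: 23.88
eef_pos: [427.8, 5.6, 67.7]
tcp_rot: [-3.139, 0.011, 1.372]
contact_force: [-6.5, -89.9, 15.2]
opening: 0.0
grasp_force: 44.4
-1.3021141551114481 -163.25747092490303 67.67149800801806
```

View pics/s6.png

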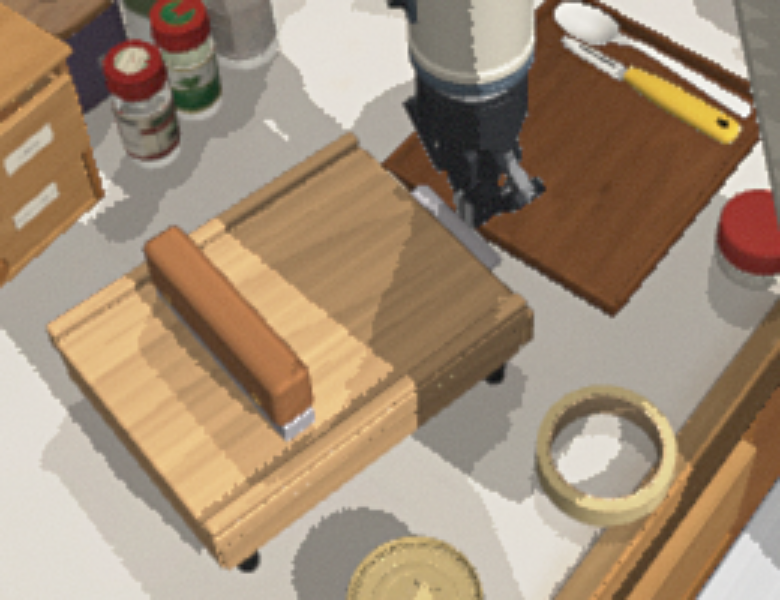

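The picture shows only the lip (≈(460,225)) protruding, scraper upright; hard stop reached. Back off and check the lip position.

```bash
python3 -m inch '[[0,0,0,-0.3,0,0,1],[0,0,0,-0.8,0,0,1],[0,0,0,-1,0,0,1],[0,0,0,-1,0,-0.5,1],[0,0,0,-0.5,0,-1,1],[0,0,0,0,0,-1,1],[0,0,0,0,0,-1,1],[0,0,0,0,0,0,1]]'
python3 - <<'E'
from sc import *
for n in("top","scene"):
    f=scr(n,-20,120);P=pts(f);D=P-B0;bx,byy,z=D@bX,D@bY,P[...,2]
    m=(abs(z-57)<5)&(abs(bx)<40)&(byy<-125)&(byy>-300);print(n,"lip by",m.sum(),np.percentile(byy[m],[2,50,98]).round(1))
    d=np.load(n+".npz")["P"];D=d-B0;bx,byy,z=D@bX,D@bY,d[...,2]
    m=(abs(z-57)<5)&(abs(bx)<40)&(byy<-265)&(byy>-300);print(" start lip",np.percentile(byy[m],[2,50,98]).round(1))
E
```

```text
clock: 24.6
eef_pos: [413.4, -75.8, 158.6]
tcp_rot: [3.137, -0.002, 1.362]
contact_force: [0.9, -0.6, 0.6]
opening: 0.0
grasp_force: 0.0
top 1012
142.7325 2.684183 ((-1.814544677734375, 44.18840026855469), (31.46877098083496, 149.31338500976562), 89.78931427001953) [[-73.1, 29.3, 136.4], [-2.8, 42.8, 142.8], [69.2, 58.2, 148.0]]
top lip by 350 [-155.9 -144.7 -130.7]
 start lip [-277.8 -271.4 -265.2]
scene 1093
143.15833 2.577598 ((-0.40888214111328125, 45.02125930786133), (31.805606842041016, 149.961181640625), 89.91007232666016) [[-73.6, 31.8, 135.8], [-7.0, 47.1, 143.6], [69.0, 60.2, 147.2]]
scene lip by 198 [-154.4 -146.7 -137.9]
 start lip [-276.1 -270.4 -265.3]
```

```bash
python3 - <<'E'
from h import *
f=grab_frame("scene");g=grab_frame("top")
def prof(P,pix,y0,y1):
    D=P-B0;bx,byy,z=D@bX,D@bY,P[...,2]
    for y in range(y0,y1,2):
        m=(abs(bx-0)<70)&(abs(byy-y-1)<1)&(z<100)&(z>-5);L=m&(abs(bx)<40)
        print(y,m.sum(),np.median(z[m]).round() if m.any() else '',pix[m].mean(0).round() if m.any() else '')
prof(pts(g),g["pixels"],-162,-122)
d=np.load("top.npz");print();prof(d["P"],d["pix"],-284,-246)
save("s7",f,(270,190,400,310),5)
E
```

```text
-162 31 -0.0 [107. 103.  97.]
-160 49 0.0 [108. 104.  98.]
-158 62 1.0 [114. 109. 103.]
-156 76 3.0 [105. 100.  96.]
-154 56 54.0 [97. 93. 91.]
-152 54 55.0 [99. 96. 95.]
-150 50 54.0 [104. 100.  99.]
-148 53 55.0 [108. 103. 103.]
-146 49 55.0 [108. 104. 103.]
-144 52 54.0 [102.  98.  98.]
-142 76 54.0 [89. 82. 76.]
-140 71 59.0 [86. 71. 57.]
-138 53 60.0 [99. 76. 50.]
-136 53 61.0 [107.  82.  53.]
-134 54 61.0 [106.  81.  53.]
-132 87 63.0 [96. 73. 47.]
-130 62 79.0 [94. 72. 47.]
-128 58 80.0 [107.  82.  53.]
-126 55 80.0 [114.  87.  57.]
-124 57 80.0 [116.  89.  58.]

-284 54 5.0 [71. 41. 21.]
-282 40 6.0 [72. 46. 30.]
-280 20 5.0 [73. 45. 26.]
-278 46 54.0 [79. 62. 53.]
-276 53 55.0 [87. 74. 68.]
-274 50 56.0 [93. 81. 76.]
-272 54 55.0 [94. 81. 76.]
-270 52 55.0 [96. 84. 78.]
-268 53 56.0 [96. 83. 78.]
-266 53 56.0 [93. 83. 79.]
-264 34 56.0 [87. 80. 78.]
-262 52 60.0 [90. 72. 56.]
-260 55 61.0 [104.  80.  54.]
-258 55 61.0 [113.  87.  57.]
-256 54 61.0 [114.  87.  57.]
-254 59 61.0 [109.  83.  54.]
-252 75 58.0 [90. 70. 51.]
-250 56 28.0 [83. 74. 70.]
-248 53 27.0 [87. 83. 84.]
```

The front panel now sits flush against the board end (131–141 mm, no gap) after a travel of 122 mm into a hard stop. The tray is home and the scraper is upright.

```bash
python3 -c "
from rig import r
print(r.sign_off())"
```

```text
the job is handed in; nothing more can be done
None
```

I handed the job in at about 25 s of the 69 s limit. All five shells are in the tray, the tray is pushed home to its stop, and the scraper is standing shoe down on the board, let go; the result of the judging was not shown.

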